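# Air the seed tray and ease its sprung lid shut

## Robot

A 7-joint arm with a two-finger parallel gripper is mounted at the origin on the work surface. World frame = base frame: x ahead of the robot, y to its left, z up, the work surface at z = 0. Lengths are in m, angles in rad, forces in N, time in s.
With the tool pointing down it reaches from about 0.4 to 0.85 m from the base axis. Payload 4.5 kg.
Tool frame: the origin (TCP) lies midway between the tips of the shut fingers; the grasp point (between the pads) lies 19 mm behind it; z points along the fingers, y is the direction in which the jaws open and shut (so a half turn about z gives the same grasp; the last joint's range is limited). The gripper opens to 88 mm and grips with 3 to 60 N. Pads are 18 mm wide; open, the fingers measure 123 mm over their backs; the gripper's body (75 mm by 187 mm) begins 45 mm behind the grasp point.
Start: joints at [-1.095, 0.689, -0.195, 1.565, 0.157, 0.902, -0.215], TCP at [0.267, 0.565, 0.203] pointing down, gripper open.
Joint ranges: [-3.01, 3.01], [-0.46, 2.08], [-1.47, 1.51], [0.13, 2.56], [-1, 4.14], [0.04, 2.09], [-2.66, 2.66]. Speed limits (rad/s): [2.57, 2.57, 3.14, 3.14, 3.14, 3.14, 3.14].

## Interface

Orientations are given as a unit quaternion [x, y, z, w].
In Python, from plant import get_state, snapshot, finish_job, regions_of gives the robot as it stands.
- The arm moves only by the tool send_rows, never from a script. Its argument "series" is a list of rows, each an object of numbers: "grip": the opening, from 0 (shut) to 1 (fully open); "dx", "dy", "dz": the shift along the tool's x, y, z in mm; "turn": the turn about the tool's z in rad. A call has 1 to 20 rows; each row shifts and turns the commanded pose from where the row before left it, along the tool's axes as they then stand; what a row does not reach is not made up. A row lasts 1/10 s, in which the tool goes at most 50 mm and 8.59 degrees, less where a joint would pass 70% of its speed; a pose out of reach is approached as far as the arm can. A call is refused whole if a number of a shift passes 50 or a number of a turn 0.15, either way. A call with a gripper value outside its range is refused whole. The fingers move at their own pace and stop on an object; "force" is the grip in N (left out, the last holds). Time passes only in rows, so rows that do not move let the fingers close. It gives the time, the measured TCP pose, the force and the opening at its end, in the units of the state.
- get_state(): the state, without advancing time (a new reading comes with each control period).
- snapshot(name): name is "side" or "top" or "wrist"; returns a dict with "img" (420x560x3 uint8, red, green, blue), "depth" (420x560 float32, m along the optical axis (not along the pixel's ray), 0 where there is no reading), "fov_y" (degrees; the focal length in pixels is half the picture's height over the tangent of half this angle, whatever the lens; pixels are square), "cx", "cy" (the principal point, pixels), "R" (3x3) and "t" (3): a world point X has camera coordinates R X + t. Camera axes: x right, y down, z forward; pixel columns grow to the right and rows downward; lengths in m; the calibration is good to about 2 mm. A picture is of the moment at which its call begins.
- finish_job(): hands the job in, once; it reports no verdict.
Trained networks look in a picture, given as the dict that the camera call returned (one of the last four; its "shot" number tells which), for a name from the list of things; names that differ only in an ending like _2 or _b are one class to them, and where a whole thing is asked for, a point or a joint stands for the part that bears it (a point fixed in the world has none). Each returns a list of dicts, best first, with "score" (0 to 1); they miss things now and then, are a little off and sometimes report something else, mostly with a low value. They report only what shows in the picture. A call takes as long as a camera call.
- regions_of(picture, target): "pixels" (420x560 bool, what is visible of it) and "extent" ([left, top, right, bottom] in pixels, round what is visible of it).
The state is a dict: "clock": time; "q": joint angles; "qd": joint speeds; "joint_torque": joint torques, N m; "tool_pos": TCP position; "eef_rot": TCP orientation; "contact_force": force on the tool from outside, world axes, zero at the start; "moment": the same for the moment, N m; "opening": opening from 0.0 (shut) to 1.0 (fully open).
Only numpy, scipy, OpenCV 4.12 (cv2) and the standard library are available. Lean on these libraries where they do the work, as an engineer would, in place of code of your own. Each camera call takes 0.05 s, during which the arm holds its last target.

## Task

Air the seedlings: lift the seed tray's clear lid by its bar handle at least halfway to upright, keep it up for about three seconds, then let it down slowly until it is fully shut; a spring pulls it shut, so do not let go early and let it snap. Only when the lid is shut, swing the flat wooden catch beside the tray across over the lid until it meets its stop, square to the tray's side, and leave it there. Leave everything else on the bench where it is.

Things in the scene. Friction and masses are not known exactly. Their poses are not given: they have to be found in the camera images.
- tray: white plastic seed tray, 180 x 200 mm, on a wooden board 210 mm deep, 290 mm wide, 12 mm thick; fixed to the bench. Origin: on the bench top, under the middle of the tray. x points from the lid's handle side (nearer the robot) to the hinge side, y to the tray's left, where the catch is; z up. The tray's rim is 82 mm above the bench; the closed lid lies at 84 to 90 mm.
- lid (a joint): hinge of the clear lid, rad: 0 = shut, pi/2 = upright, at most 1.6. A spring with the lid's weight always pulls it shut (about 3 N at the handle); let go, it snaps shut at once. It stays nowhere by itself. The lid is a clear plastic panel in a pale frame 185 x 206 x 6 mm, hinged along the tray's +x edge.
- lid_handle (a point): middle of the lid's handle: a round aluminium bar, 12 mm in diameter, 130 mm long, parallel to the tray's y, carried by two 10 mm wide arms (55 mm either side of the middle) 50 mm out in front of the lid's edge. It turns with the lid, 240 mm from the hinge axis, and is 87 mm above the bench when shut, with nothing but the bench top under it.
- lid_hinge (a point): middle of the lid's hinge axis, which runs parallel to the tray's y, 87 mm above the bench, at tray x = +96 mm.
- catch (a joint): turn of the catch, rad: 0 = across over the lid, against its stop, pointing to the tray's -y; it grows clockwise seen from above: pi/2 = pointing to the tray's -x (along the tray's side, clear of the lid), up to 2.8 = pointing outwards. Light friction (under 1 N at the knob), no spring: it stays where it is left. The lid is clear of it above about 1.3.
- catch_pivot (a point): on the axis of the catch's pivot pin, a steel post 20 mm in diameter beside the tray (tray x = -40 mm, y = +130 mm), at the bar's top face, 106 mm above the bench. The catch is a flat dark wooden bar 115 mm long, reaching 100 mm from the pivot, 24 mm wide, 8 mm thick (98 to 106 mm above the bench, 8 mm above the closed lid).
- catch_knob (a point): centre of the top of the upright round wooden knob near the catch's free end: 18 mm in diameter, standing 34 mm above the bar, its top 140 mm above the bench, 85 mm from the pivot axis.
- green_pot: glazed green ceramic pot, 110 mm wide, 100 mm tall, loose, to the right of the tray; origin under its centre. Leave alone.
- fork: short hand fork, 240 mm long, 65 mm wide, 26 mm tall, lying on the bench, to the right in front; origin on its underside near its middle, tines to its +x. Leave alone.
- markers: bundle of flat bamboo plant markers, 156 x 60 x 10 mm, lying on the bench, to the left in front; origin under its centre. Leave alone.
- seed_jar: glass jar with steel cap, 72 mm wide, 100 mm tall, behind the tray; origin under its centre. Leave alone.

How it is judged:
By the outcome, as a careful person would: the job done as asked, in the order asked, and still so for the second after the job is handed in, with the robot touching nothing.
It also fails if it takes over 66 s, if anything falls off the work surface, if the arm or the gripper's body presses on something with over 40 N, if the wrist force passes 120 N, or if a joint passes its speed limit or range.

## Working session

There is one attempt and no reset: what is moved stays moved. The work goes in short steps, Python scripts to look and compute and a tool call to move; the robot and the scene stay as the last step left them, time stands still between calls to the robot, and variables do not carry over. Pictures are saved under pics/ and viewed, and the job is handed in when it is done.

Besides the shell and the picture viewer there is one more tool, called as name([rows], argument=value, ...), one row to a line, values as JSON. send_rows: Moves the arm, as the interface text tells. Its arguments: {"type":"object","properties":{"series":{"type":"array","items":{"type":"object","properties":{"grip":{"type":"number"},"dx":{"type":"number"},"dy":{"type":"number"},"dz":{"type":"number"},"turn":{"type":"number"}}}},"force":{"type":"number"}},"required":["series"]}

```bash
ls; mkdir -p pics
cat > h.py <<'E'
import numpy as np,cv2
from plant import get_state,snapshot,regions_of
def save(p,n,boxes=()):
    im=cv2.cvtColor(p["img"],cv2.COLOR_RGB2BGR).copy()
    for e in boxes: cv2.rectangle(im,(int(e[0]),int(e[1])),(int(e[2]),int(e[3])),(0,0,255),1)
    cv2.imwrite("pics/"+n+".png",im)
def f(p): return 210/np.tan(np.radians(p["fov_y"])/2)
def world(p,u,v,d):
    F=f(p);c=np.array([(u-p["cx"])*d/F,(v-p["cy"])*d/F,d]);return np.asarray(p["R"]).T@(c-np.asarray(p["t"]))
def ray(p,u,v):
    F=f(p);R=np.asarray(p["R"]);o=-R.T@np.asarray(p["t"]);d=R.T@np.array([(u-p["cx"])/F,(v-p["cy"])/F,1]);return o,d
def atz(p,u,v,z):
    o,d=ray(p,u,v);return o+d*(z-o[2])/d[2]
def proj(p,X):
    c=np.asarray(p["R"])@np.asarray(X)+np.asarray(p["t"]);return np.array([p["cx"]+f(p)*c[0]/c[2],p["cy"]+f(p)*c[1]/c[2]])
def cloud(p,m):
    vs,us=np.nonzero(m&(p["depth"]>0));return np.array([world(p,u,v,p["depth"][v,u]) for u,v in zip(us,vs)])
E
python3 - <<'E'
from h import *
print(get_state())
for n in ["top","side","wrist"]:
    p=snapshot(n);bs=[]
    print(n,"cam",(-np.asarray(p["R"]).T@np.asarray(p["t"])).round(3),f(p))
    for t in ["lid_handle","catch_knob","catch","tray","lid","green_pot"]:
        try:
            r=regions_of(p,t)
            for k in r[:2]:
                c=cloud(p,k["pixels"])
                print(t,round(k["score"],2),k["extent"],int(k["pixels"].sum()),c.mean(0).round(3) if len(c) else None, np.percentile(c,[2,98],axis=0).round(3).tolist() if len(c) else None)
            if r: bs.append(r[0]["extent"])
        except Exception as e: print(t,e)
    save(p,n+"0",bs)
E
```

```text
pics
{'clock': 0.0, 'q': array([-1.0952174 ,  0.68999446, -0.19452689,  1.56632308,  0.15733114,
        0.90250539, -0.21509667]), 'qd': array([ 0.00151423,  0.00014819, -0.00011273, -0.00053994, -0.00063602,
       -0.00155957, -0.00040993]), 'joint_torque': array([ 3.15109301e-04, -5.27556109e+01, -1.26717377e+00, -1.53427023e+01,
       -5.26783406e-02,  6.31302901e-03,  1.58718744e-04]), 'tool_pos': array([0.26697261, 0.56434655, 0.20170948]), 'eef_rot': array([ 2.19041636e-01,  9.75715082e-01, -9.08172769e-04, -1.27964869e-04]), 'contact_force': array([-0.26662272, -0.05145701, -0.50844732]), 'moment': array([-3.36380255e-02,  4.44586216e-05, -1.05488326e-02]), 'opening': 1.0008447921991}
top cam [ 0.331 -0.003  1.319] 465.8048577278514
lid_handle 0.66 [239.9, 163.4, 320.6, 259.1] 5596 [ 0.588 -0.039  0.087] [[0.454, -0.14, 0.082], [0.69, 0.061, 0.093]]
catch_knob 0.87 [201.0, 197.7, 240.2, 231.9] 435 [0.549 0.127 0.103] [[0.509, 0.084, 0.008], [0.592, 0.17, 0.141]]
catch 0.66 [198.7, 200.8, 237.2, 230.8] 418 [0.546 0.129 0.104] [[0.509, 0.085, 0.005], [0.586, 0.17, 0.141]]
cat
[... 773 characters left out ...]
75.5, 182.0] 429 [0.547 0.127 0.111] [[0.514, 0.083, 0.102], [0.588, 0.162, 0.14]]
catch 0.7 [235.7, 145.4, 274.7, 182.2] 503 [0.546 0.137 0.105] [[0.51, 0.083, 0.0], [0.588, 0.317, 0.14]]
catch 0.31 [208.9, 191.2, 337.8, 267.5] 7345 [ 0.589 -0.047  0.088] [[0.457, -0.142, 0.085], [0.689, 0.059, 0.092]]
tray 0.91 [207.9, 148.6, 346.9, 300.3] 12160 [ 0.587 -0.061  0.073] [[0.459, -0.151, 0.001], [0.697, 0.154, 0.106]]
lid 0.74 [208.5, 191.3, 336.3, 265.3] 7364 [ 0.589 -0.046  0.088] [[0.456, -0.142, 0.086], [0.689, 0.06, 0.092]]
green_pot 0.93 [274.9, 289.1, 345.1, 368.9] 4241 [ 0.606 -0.258  0.059] [[0.555, -0.318, 0.006], [0.653, -0.214, 0.1]]
wrist cam [0.193 0.599 0.386] 346.1741102268381
```

View pics/top0.png

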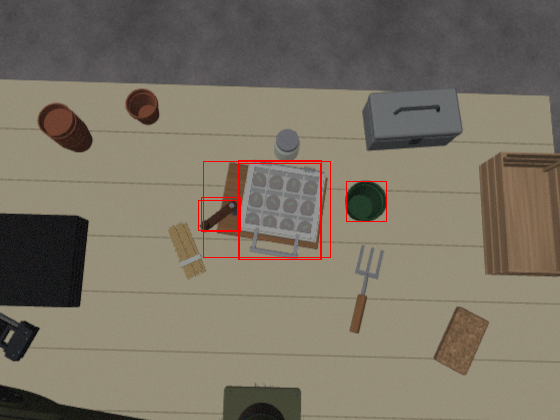

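View pics/side0.png

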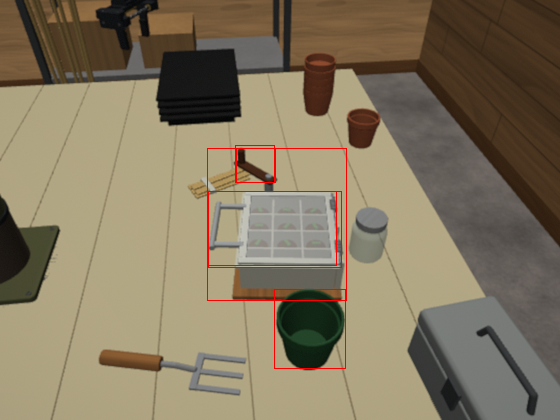

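The top view shows the tray slightly turned: handle bar at about (252,248)–(297,257), catch pivot near (234,206), and knob near (206,226), so the catch points outwards and towards the robot. The side view agrees, with the handle at about (215,227) and the knob at (241,155). Next I'll fit the tray frame.

```bash
cat > fit.py <<'E'
from h import *
for n in ["top","side"]:
    p=snapshot(n)
    r=regions_of(p,"lid")[0]
    m=cv2.dilate(r["pixels"].astype(np.uint8),np.ones((7,7)))>0
    c=cloud(p,m); c=c[(c[:,2]>0.080)&(c[:,2]<0.0965)]
    # template fit: maximise agreement via rendering lid+handle outline
    from scipy.optimize import minimize
    from scipy.spatial import cKDTree
    g=[]
    for x in np.arange(-92.5,92.6,3):
        for y in np.arange(-103,103.1,3):
            g.append((x,y))
    # handle at x=96-240=-144; panel from x 96-190=-94..96
    for y in np.arange(-65,65.1,2):
        for dx in (-5,-2.5,0,2.5,5): g.append((-144+dx,y))
    for x in np.arange(-138,-94,2):
        for y0 in (-55,55):
            for dy in(-4,0,4): g.append((x,y0+dy))
    g=np.array(g)/1000
    T=cKDTree(g)
    def cost(q):
        a=q[2];R=np.array([[np.cos(a),-np.sin(a)],[np.sin(a),np.cos(a)]])
        l=(c[:,:2]-q[:2])@R
        d1=np.minimum(T.query(l)[0],.012)
        d2=np.minimum(cKDTree(l).query(g)[0],.012)
        return (np.maximum(d1-.0015,0)**2).mean()*1e6+(np.maximum(d2-.0025,0)**2).mean()*1e6
    best=min((minimize(cost,[0.60,-0.04,a],method="Nelder-Mead",options=dict(initial_simplex=[[.6,-.04,a],[.62,-.04,a],[.6,-.02,a],[.6,-.04,a+.1]],xatol=1e-4,fatol=1e-4)) for a in(-.3,-.15,0,.15)),key=lambda z:z.fun)
    q=best.x;print(n,q.round(4),best.fun)
    a=q[2];R=np.array([[np.cos(a),-np.sin(a)],[np.sin(a),np.cos(a)]])
    W=lambda x,y:q[:2]+R@np.array([x,y])
    print(" handle",W(-.144,0).round(4),"hinge",W(.096,0).round(4),"pivot",W(-.04,.13).round(4))
    im=cv2.cvtColor(p["img"],cv2.COLOR_RGB2BGR).copy()
    im=cv2.resize(im,None,fx=4,fy=4,interpolation=cv2.INTER_CUBIC)
    def pt(x,y,z,col):
        u=proj(p,[*W(x,y),z])*4+1.5; cv2.circle(im,tuple(int(t) for t in u),3,col,-1)
    for y in(-.065,0,.065): pt(-.144,y,.087,(0,0,255))
    for x in(-.0925,.0925):
        for y in(-.103,.103): pt(x,y,.09,(255,0,0))
    pt(-.04,.13,.106,(0,255,255))
    k=regions_of(p,"catch_knob")[0]; kc=cloud(p,k["pixels"]); 
    kt=kc[kc[:,2]>.133]; print(" knob top pts",len(kt),kt.mean(0).round(4) if len(kt) else None)
    if len(kt):
        v=kt.mean(0)[:2]-W(-.04,.13); l=R.T@v; print(" len",np.linalg.norm(v).round(4),"catch angle",np.arctan2(-l[0],-l[1]).round(3))
        u=proj(p,kt.mean(0))*4+1.5; cv2.circle(im,tuple(int(t) for t in u),3,(0,255,0),-1)
    u=proj(p,[q[0]-.02,q[1]+.02,.09])*4
    x0=int(max(0,u[0]-400));y0=int(max(0,u[1]-300))
    cv2.imwrite(f"pics/fit_{n}.png",im[y0:y0+600,x0:x0+800])
E
python3 fit.py
```

```text
top [ 0.6006 -0.0383 -0.1338] 0.6526908962248037
 handle [ 0.4579 -0.0191] hinge [ 0.6957 -0.0511] pivot [0.5783 0.0958]
 knob top pts 38 [0.5199 0.1597 0.1385]
 len 0.0865 catch angle 2.267
side [ 0.6019 -0.0396 -0.1361] 0.5952538135036326
 handle [ 0.4592 -0.02  ] hinge [ 0.697  -0.0526] pivot [0.5799 0.0947]
 knob top pts 38 [0.5227 0.1558 0.138 ]
 len 0.0837 catch angle 2.254
```

View pics/fit_top.png

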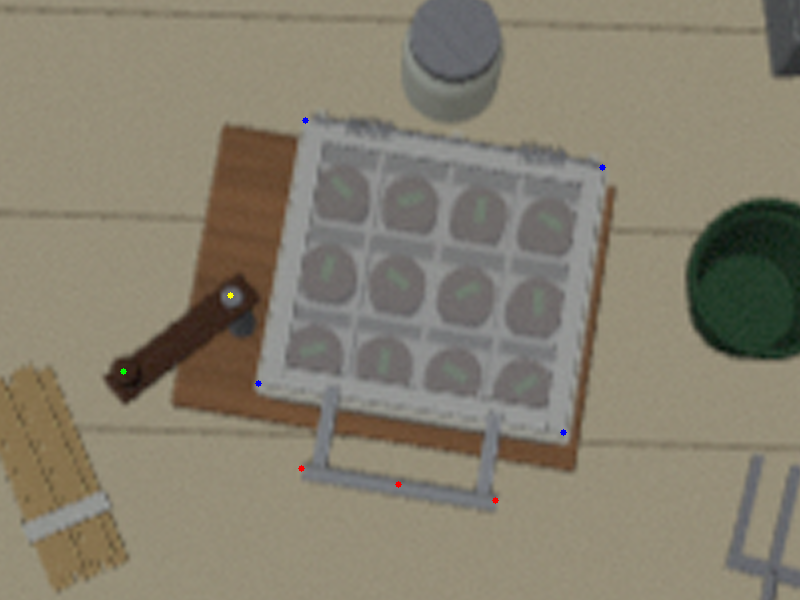

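View pics/fit_side.png

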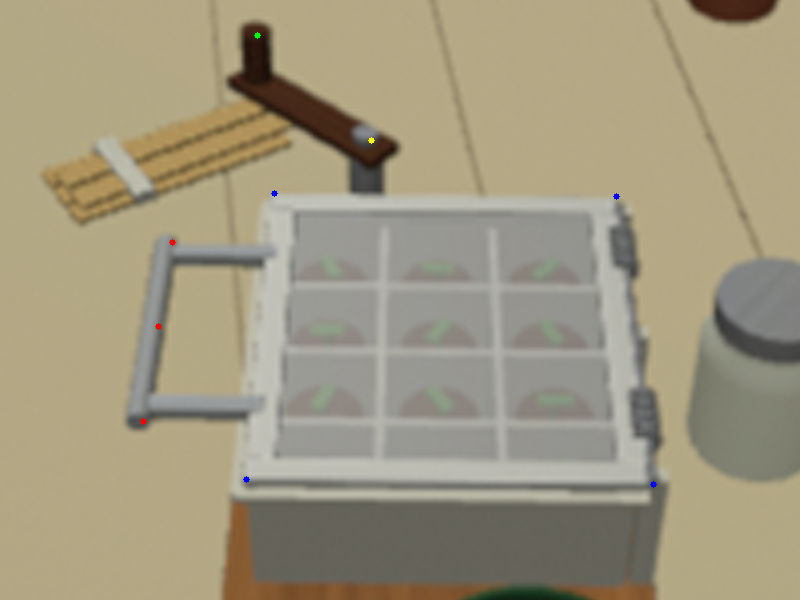

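send_rows([
  {"turn":0.14,"grip":0.5},
  {"turn":0.14,"grip":0.5},
  {"turn":0.14,"grip":0.5},
  {"turn":0.14,"grip":0.5},
  {"turn":0.14,"grip":0.5},
  {"turn":0.14,"grip":0.5},
  {"turn":0.14,"grip":0.5},
  {"turn":0.14,"grip":0.5},
  {"turn":0.144,"grip":0.5},
  {"grip":0.5},
], force=20)

```text
schema error: expected keys grip, dx, dy, dz, turn
```

All keys are needed in each row.

send_rows([
  {"dx":0,"dy":0,"dz":0,"turn":0.14,"grip":0.5},
  {"dx":0,"dy":0,"dz":0,"turn":0.14,"grip":0.5},
  {"dx":0,"dy":0,"dz":0,"turn":0.14,"grip":0.5},
  {"dx":0,"dy":0,"dz":0,"turn":0.14,"grip":0.5},
  {"dx":0,"dy":0,"dz":0,"turn":0.14,"grip":0.5},
  {"dx":0,"dy":0,"dz":0,"turn":0.14,"grip":0.5},
  {"dx":0,"dy":0,"dz":0,"turn":0.14,"grip":0.5},
  {"dx":0,"dy":0,"dz":0,"turn":0.14,"grip":0.5},
  {"dx":0,"dy":0,"dz":0,"turn":0.144,"grip":0.5},
  {"dx":0,"dy":0,"dz":0,"turn":0,"grip":0.5},
], force=20)

```text
clock: 2.35
tool_pos: [0.267, 0.5652, 0.2025]
eef_rot: [0.753, 0.658, 0.0, 0.0]
contact_force: [-0.5, -1.1, -0.2]
opening: 0.498
```

send_rows([
  {"dx":-15,"dy":7,"dz":0,"turn":0,"grip":0.5},
  {"dx":-30,"dy":14,"dz":0,"turn":0,"grip":0.5},
  {"dx":-35,"dy":17,"dz":0,"turn":0,"grip":0.5},
  {"dx":-35,"dy":17,"dz":0,"turn":0,"grip":0.5},
  {"dx":-35,"dy":17,"dz":0,"turn":0,"grip":0.5},
  {"dx":-35,"dy":17,"dz":0,"turn":0,"grip":0.5},
  {"dx":-35,"dy":17,"dz":0,"turn":0,"grip":0.5},
  {"dx":-35,"dy":17,"dz":0,"turn":0,"grip":0.5},
  {"dx":-35,"dy":17,"dz":0,"turn":0,"grip":0.5},
  {"dx":-35,"dy":17,"dz":0,"turn":0,"grip":0.5},
  {"dx":-35,"dy":17,"dz":0,"turn":0,"grip":0.5},
  {"dx":-35,"dy":17,"dz":0,"turn":0,"grip":0.5},
  {"dx":-35,"dy":17,"dz":0,"turn":0,"grip":0.5},
  {"dx":-35,"dy":16,"dz":0,"turn":0,"grip":0.5},
  {"dx":-35,"dy":16,"dz":0,"turn":0,"grip":0.5},
  {"dx":-35,"dy":16,"dz":0,"turn":0,"grip":0.5},
  {"dx":-18,"dy":10,"dz":0,"turn":0,"grip":0.5},
  {"dx":0,"dy":0,"dz":0,"turn":0,"grip":0.5},
])

```text
clock: 4.15
tool_pos: [0.4576, -0.0222, 0.2028]
eef_rot: [0.754, 0.657, 0.0, 0.001]
contact_force: [0.2, 0.1, 0.6]
opening: 0.504
```

Run:
```python
from h import *
s=get_state();print(s["tool_pos"],s["eef_rot"],s["q"].round(2))
p=snapshot("wrist");save(p,"w1");print((-np.asarray(p["R"]).T@p["t"]).round(3))
d=p["depth"];vs,us=np.nonzero(d>0)
F=f(p);C=np.stack([(us-p["cx"])*d[vs,us]/F,(vs-p["cy"])*d[vs,us]/F,d[vs,us]],1)
W=(C-np.asarray(p["t"]))@np.asarray(p["R"])
m=(W[:,2]>.075)&(W[:,2]<.1)&(W[:,0]<.5)&(W[:,0]>.42)
w=W[m];print(len(w),w.min(0),w.max(0))
a=-.135;e=np.array([np.cos(a),np.sin(a)]);l=np.array([-e[1],e[0]])
if len(w):
  b=w[:,:2]@e;print(np.histogram(b,20));
```

```text
[ 0.45756813 -0.0222126   0.20278026] [7.54052571e-01 6.56813020e-01 2.54194699e-04 1.14542322e-03] [-0.1   0.48  0.08  2.06 -0.06  0.6  -0.13]
[0.467 0.058 0.386]
3337 [ 0.440423   -0.12824143  0.07800294] [0.49998443 0.0461716  0.09619997]
(array([462, 496, 555, 457,  88,  84,  90,  88,  80,  93,  89,  80,  87,
        91,  62,  36,  43, 191, 115,  50]), array([0.44707178, 0.45010994, 0.45314811, 0.45618627, 0.45922443,
       0.46226259, 0.46530075, 0.46833891, 0.47137707, 0.47441523,
       0.47745339, 0.48049155, 0.48352972, 0.48656788, 0.48960604,
       0.4926442 , 0.49568236, 0.49872052, 0.50175868, 0.50479684,
       0.507835  ]))
```

Run:
```python
from h import *
p=snapshot("wrist")
d=p["depth"];vs,us=np.nonzero(d>0)
F=f(p);C=np.stack([(us-p["cx"])*d[vs,us]/F,(vs-p["cy"])*d[vs,us]/F,d[vs,us]],1)
W=(C-np.asarray(p["t"]))@np.asarray(p["R"])
m=(W[:,2]>.078)&(W[:,2]<.1)&(W[:,0]<.5)&(W[:,0]>.42)
for a in(-.12,-.135,-.15):
  e=np.array([np.cos(a),np.sin(a)]);l=np.array([-e[1],e[0]])
  w=W[m];b=w[:,:2]@e;k=w[b<.459];bb=k[:,:2]@e;y=k[:,:2]@l
  print(a,np.percentile(bb,[1,50,99]).round(4),np.percentile(y,[.5,99.5]).round(4),np.polyfit(y,bb,1),np.percentile(k[:,2],[5,50,95]).round(4))
e=np.array([np.cos(-.135),np.sin(-.135)]);s=np.array([.4576,-.0222]);print("tcp along",s@e,s@[-e[1],e[0]])
```

```text
-0.12 [0.4474 0.4535 0.4588] [-0.0288  0.1005] [0.00720165 0.4531482 ] [0.0897 0.0927 0.0943]
-0.135 [0.4473 0.4531 0.4587] [-0.022   0.1073] [-0.00128979  0.45311855] [0.0897 0.0926 0.0942]
-0.15 [0.4458 0.4524 0.4586] [-0.0151  0.1141] [-0.01351583  0.45310743] [0.0896 0.0926 0.0942]
tcp along 0.45642435406356424 0.03959051676422162
```

View pics/w1.png

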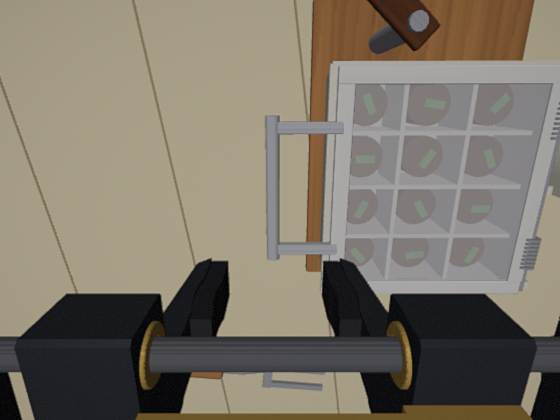

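The wrist view shows the bar at (272,190) between its arms, parallel to the pads. Its measured height is 87 mm, as stated. The tool needs only −3.4 mm along y and +3 mm along x before it goes down.

send_rows([
  {"dx":3,"dy":-3.4,"dz":5,"turn":0,"grip":0.5},
  {"dx":0,"dy":0,"dz":15,"turn":0,"grip":0.5},
  {"dx":0,"dy":0,"dz":20,"turn":0,"grip":0.5},
  {"dx":0,"dy":0,"dz":20,"turn":0,"grip":0.5},
  {"dx":0,"dy":0,"dz":20,"turn":0,"grip":0.5},
  {"dx":0,"dy":0,"dz":20,"turn":0,"grip":0.5},
  {"dx":0,"dy":0,"dz":15,"turn":0,"grip":0.5},
  {"dx":0,"dy":0,"dz":12,"turn":0,"grip":0.5},
  {"dx":0,"dy":0,"dz":8,"turn":0,"grip":0.5},
  {"dx":0,"dy":0,"dz":0,"turn":0,"grip":0.5},
  {"dx":0,"dy":0,"dz":0,"turn":0,"grip":0.5},
])

```text
clock: 5.35
tool_pos: [0.4533, -0.0146, 0.0677]
eef_rot: [0.753, 0.658, 0.0, -0.0]
contact_force: [0.8, -0.4, 0.5]
opening: 0.498
```

send_rows([
  {"dx":0,"dy":0,"dz":0,"turn":0,"grip":0.3},
  {"dx":0,"dy":0,"dz":0,"turn":0,"grip":0.2},
  {"dx":0,"dy":0,"dz":0,"turn":0,"grip":0},
  {"dx":0,"dy":0,"dz":0,"turn":0,"grip":0},
  {"dx":0,"dy":0,"dz":0,"turn":0,"grip":0},
  {"dx":0,"dy":0,"dz":0,"turn":0,"grip":0},
], force=20)

```text
clock: 5.95
tool_pos: [0.4534, -0.0153, 0.0675]
eef_rot: [0.753, 0.658, 0.0, -0.0]
contact_force: [-0.3, 0.2, 0.0]
opening: 0.006
```

Run:
```python
from h import *
s=get_state();print(s["tool_pos"],s["opening"]*88,s["contact_force"])
e=np.array([np.cos(-.135),np.sin(-.135)]);print(s["tool_pos"][:2]@e,s["tool_pos"][:2]@[-e[1],e[0]])
# increments for lift 0->1.05 smooth, 30 rows ; print dy dz
th=1.05*(1-np.cos(np.pi*np.arange(0,31)/30))/2
x=-.24*np.cos(th);z=.24*np.sin(th)
print([(round(a*1000,1),round(-b*1000,1)) for a,b in zip(np.diff(x),np.diff(z))])
th=1.05*(1-np.cos(np.pi*np.arange(0,56)/55))/2
x=-.24*np.cos(th);z=.24*np.sin(th)
print([(round(-a*1000,1),round(b*1000,1)) for a,b in zip(np.diff(x)[::-1],np.diff(z)[::-1])])
```

```text
[ 0.45340918 -0.01531931  0.0675369 ] 0.5270672045879787 [-0.28060139  0.24929645  0.0177452 ]
0.45134559092730386 0.04584455544652625
[(np.float64(0.0), np.float64(-0.7)), (np.float64(0.0), np.float64(-2.1)), (np.float64(0.1), np.float64(-3.4)), (np.float64(0.2), np.float64(-4.7)), (np.float64(0.3), np.float64(-6.0)), (np.float64(0.6), np.float64(-7.2)), (np.float64(1.0), np.float64(-8.2)), (np.float64(1.4), np.float64(-9.2)), (np.float64(2.0), np.float64(-10.1)), (np.float64(2.6), np.float64(-10.7)), (np.float64(3.3), np.float64(-11.3)), (np.float64(4.1), np.float64(-11.6)), (np.float64(4.8), np.float64(-11.8)), (np.float64(5.6), np.float64(-11.8)), (np.float64(6.3), np.float64(-11.6)), (np.float64(6.9), np.float64(-11.2)), (np.float64(7.4), np.float64(-10.7)), (np.float64(7.8), np.float64(-10.1)), (np.float64(8.1), np.float64(-9.3)), (np.float64(8.1), np.float64(-8.5)), (np.float64(8.0), np.float64(-7.6)), (np.float64(7.7), np.float64(-6.7)), (np.float64(7.3), np.float64(-5.8)), (np.float64(6.7), np.float64(-4.9)), (np.float64(5.9), np.float64(-4.1)), (np.float64(5.0), np.float64(
[... 1491 characters left out ...]
p.float64(-1.7), np.float64(6.0)), (np.float64(-1.4), np.float64(5.9)), (np.float64(-1.3), np.float64(5.7)), (np.float64(-1.1), np.float64(5.5)), (np.float64(-0.9), np.float64(5.2)), (np.float64(-0.7), np.float64(5.0)), (np.float64(-0.6), np.float64(4.7)), (np.float64(-0.5), np.float64(4.4)), (np.float64(-0.4), np.float64(4.0)), (np.float64(-0.3), np.float64(3.7)), (np.float64(-0.2), np.float64(3.4)), (np.float64(-0.1), np.float64(3.0)), (np.float64(-0.1), np.float64(2.6)), (np.float64(-0.1), np.float64(2.2)), (np.float64(-0.0), np.float64(1.8)), (np.float64(-0.0), np.float64(1.4)), (np.float64(-0.0), np.float64(1.0)), (np.float64(-0.0), np.float64(0.6)), (np.float64(-0.0), np.float64(0.2))]
```

The fingers shut fully, where the 12 mm bar should hold them at about 0.14. I'll look before doing anything else.

Run:
```python
from h import *
for n in("wrist","side","top"):
    p=snapshot(n)
    im=cv2.cvtColor(p["img"],cv2.COLOR_RGB2BGR)
    if n!="wrist":
        u=proj(p,[.456,-.02,.087]);print(n,u)
        x,y=int(max(u[0]-90,0)),int(max(u[1]-70,0));im=cv2.resize(im[y:y+140,x:x+180],None,fx=4,fy=4,interpolation=cv2.INTER_CUBIC);print(x,y)
    cv2.imwrite(f"pics/c_{n}.png",im)
```

```text
side [214.98464087 224.22218638]
124 154
top [273.31292563 252.74107829]
183 182
```

View pics/c_wrist.png

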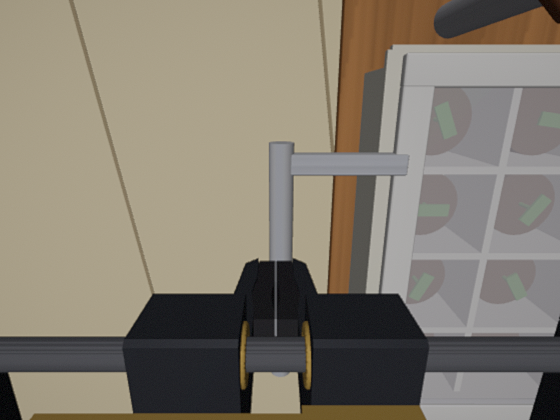

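View pics/c_side.png

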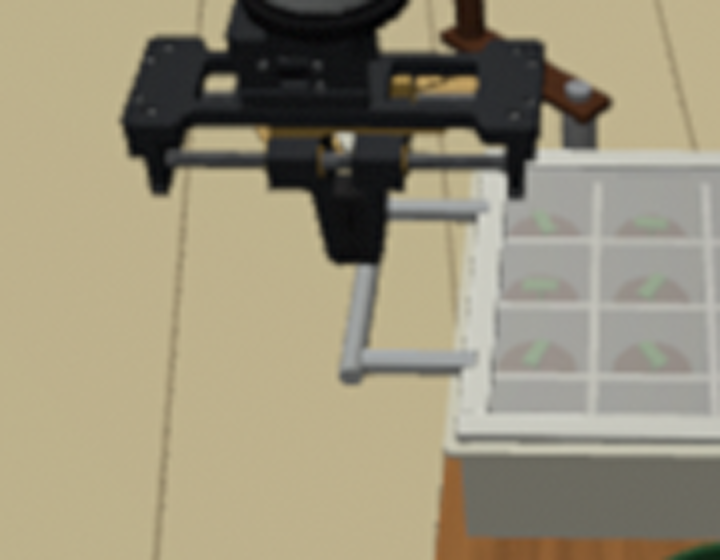

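View pics/c_top.png

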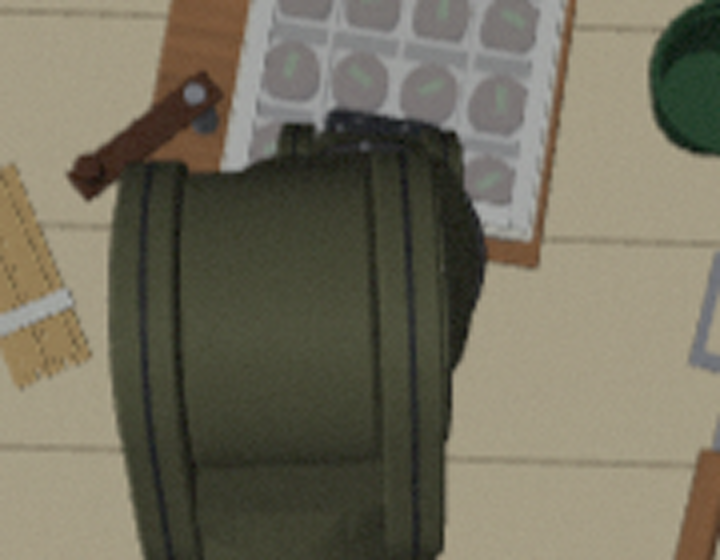

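Run:
```python
from h import *
p=snapshot("side")
for u,v in [(212,217),(214,216),(211,214),(210,209),(214,222),(213,226),(212,232),(213,219)]:
    d=p["depth"][v,u];print(u,v,d,world(p,u,v,d).round(4),p["img"][v,u])
s=get_state()["tool_pos"];print("tcp proj",proj(p,s),proj(p,s+[0,0,.019]),s)
p=snapshot("wrist");print("wrist tcp",proj(p,s),proj(p,s+[0,0,.019]))
for u,v in [(270,300),(270,270),(285,270),(281,200),(281,240),(281,368),(281,160)]:
    d=p["depth"][v,u];print(u,v,d,world(p,u,v,d).round(4))
```

```text
212 217 0.8752832 [ 0.4521 -0.0244  0.111 ] [15 14 15]
214 216 0.87482804 [ 0.4562 -0.0239  0.1128] [16 16 16]
211 214 0.8713993 [ 0.4508 -0.0232  0.1181] [16 15 15]
210 209 0.86229104 [ 0.4501 -0.0235  0.1314] [16 14 16]
214 222 0.8907256 [ 0.4546 -0.0198  0.0931] [159 162 161]
213 226 0.88562125 [ 0.4522 -0.0286  0.0907] [156 159 157]
212 232 0.8722563 [ 0.4499 -0.0458  0.0911] [156 158 156]
213 219 1.0356141 [ 0.4467  0.0921 -0.001 ] [47 46 40]
tcp proj [214.45828688 229.70295082] [213.64935116 222.91257151] [ 0.45339786 -0.01530233  0.06749112]
wrist tcp [277.19421819 245.94701892] [277.37577464 260.56886964]
270 300 0.12918605 [ 0.4516 -0.0061  0.138 ]
270 270 0.15180029 [ 0.4512 -0.006   0.1142]
285 270 0.15141474 [ 0.4578 -0.0067  0.1146]
281 200 0.16348265 [0.4597 0.0191 0.0935]
281 240 0.16922706 [ 0.4571 -0.0009  0.094 ]
281 368 0.08029034 [0.4564 0.0053 0.1856]
281 160 0.15783653 [0.4621 0.0379 0.0933]
```

Run:
```python
from h import *
p=snapshot("side");d=p["depth"]
c=[]
for v in range(154,224):
    for u in range(150,262):
        if d[v,u]>0 and p["img"][v,u].max()<60:
            w=world(p,u,v,d[v,u])
            if w[2]>.095 and abs(w[1]+.02)<.08 and w[0]<.57: c.append((*w,u,v))
c=np.array(c);e=np.array([np.cos(-.135),np.sin(-.135)]);b=c[:,:2]@e-.4513
for lo in range(-100,101,10):
    m=(b*1000>=lo)&(b*1000<lo+10)
    if m.sum()>3: k=np.percentile(c[m,2],3);print(lo,k.round(4),m.sum())
```

```text
-100 0.2055 12
-90 0.177 174
-80 0.1757 192
-70 0.1827 137
-60 0.1823 65
-50 0.1823 46
-40 0.1847 160
-30 0.1767 248
-20 0.1208 268
-10 0.1079 328
0 0.1087 274
10 0.12 354
20 0.1746 204
30 0.1804 92
40 0.1815 79
50 0.1821 72
60 0.1823 103
70 0.1806 152
80 0.1761 187
90 0.2024 53
```

Both cameras put the closed fingertips at z≈0.107, while the reported TCP is 0.0675. The whole hand therefore sits about 40 mm higher than reported, and the fingers closed above the bar. The offset is constant with the tool vertical, so I'll open, go down 36 mm, and regrasp.

send_rows([
  {"dx":0,"dy":1.5,"dz":0,"turn":0,"grip":0.5},
  {"dx":0,"dy":0,"dz":0,"turn":0,"grip":0.5},
  {"dx":0,"dy":0,"dz":0,"turn":0,"grip":0.5},
  {"dx":0,"dy":0,"dz":0,"turn":0,"grip":0.5},
  {"dx":0,"dy":0,"dz":4,"turn":0,"grip":0.5},
  {"dx":0,"dy":0,"dz":8,"turn":0,"grip":0.5},
  {"dx":0,"dy":0,"dz":8,"turn":0,"grip":0.5},
  {"dx":0,"dy":0,"dz":8,"turn":0,"grip":0.5},
  {"dx":0,"dy":0,"dz":8,"turn":0,"grip":0.5},
  {"dx":0,"dy":0,"dz":0,"turn":0,"grip":0.5},
  {"dx":0,"dy":0,"dz":0,"turn":0,"grip":0.3},
  {"dx":0,"dy":0,"dz":0,"turn":0,"grip":0.2},
  {"dx":0,"dy":0,"dz":0,"turn":0,"grip":0},
  {"dx":0,"dy":0,"dz":0,"turn":0,"grip":0},
  {"dx":0,"dy":0,"dz":0,"turn":0,"grip":0},
  {"dx":0,"dy":0,"dz":0,"turn":0,"grip":0},
], force=20)

```text
clock: 7.85
tool_pos: [0.4564, -0.0157, 0.0318]
eef_rot: [0.753, 0.658, 0.001, 0.001]
contact_force: [2.5, 0.2, 0.5]
opening: 0.123
```

Gripped: the opening is 0.123, about 11 mm. Now lifting along the arc.

send_rows([
  {"dx":0,"dy":0,"dz":-0.7,"turn":0,"grip":0},
  {"dx":0,"dy":0,"dz":-2.1,"turn":0,"grip":0},
  {"dx":0,"dy":0.1,"dz":-3.4,"turn":0,"grip":0},
  {"dx":0,"dy":0.2,"dz":-4.7,"turn":0,"grip":0},
  {"dx":0,"dy":0.3,"dz":-6,"turn":0,"grip":0},
  {"dx":0,"dy":0.6,"dz":-7.2,"turn":0,"grip":0},
  {"dx":0,"dy":1,"dz":-8.2,"turn":0,"grip":0},
  {"dx":0,"dy":1.4,"dz":-9.2,"turn":0,"grip":0},
  {"dx":0,"dy":2,"dz":-10.1,"turn":0,"grip":0},
  {"dx":0,"dy":2.6,"dz":-10.7,"turn":0,"grip":0},
])

```text
clock: 8.85
tool_pos: [0.4647, -0.0167, 0.0943]
eef_rot: [0.753, 0.658, 0.001, 0.001]
contact_force: [8.0, -1.5, -5.9]
opening: 0.124
```

Run:
```python
from h import *
p=snapshot("side");save(p,"l1");s=get_state();print(s["tool_pos"],s["contact_force"],s["opening"])
```

```text
[ 0.46514472 -0.01685702  0.09558265] [ 4.71454194 -0.9356591  -5.07593577] 0.1201030190679786
```

View pics/l1.png

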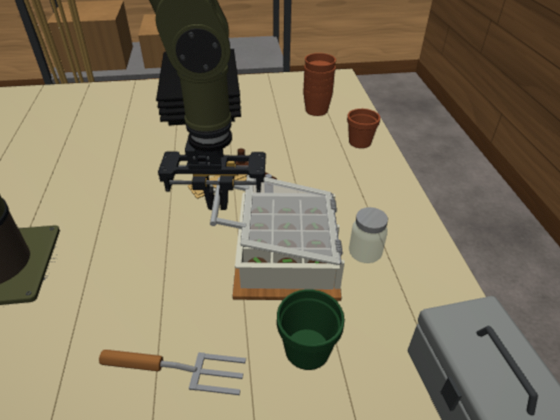

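The side view shows the lid rising with the bar held at (213,200). Continuing the arc.

send_rows([
  {"dx":0,"dy":4,"dz":-11.3,"turn":0,"grip":0},
  {"dx":0,"dy":4.5,"dz":-11.6,"turn":0,"grip":0},
  {"dx":0,"dy":5,"dz":-11.8,"turn":0,"grip":0},
  {"dx":0,"dy":5.6,"dz":-11.8,"turn":0,"grip":0},
  {"dx":0,"dy":6.3,"dz":-11.6,"turn":0,"grip":0},
  {"dx":0,"dy":6.9,"dz":-11.2,"turn":0,"grip":0},
  {"dx":0,"dy":7.4,"dz":-10.7,"turn":0,"grip":0},
  {"dx":0,"dy":7.8,"dz":-10.1,"turn":0,"grip":0},
  {"dx":0,"dy":8.1,"dz":-9.3,"turn":0,"grip":0},
  {"dx":0,"dy":8.1,"dz":-8.5,"turn":0,"grip":0},
  {"dx":0,"dy":8,"dz":-7.6,"turn":0,"grip":0},
  {"dx":0,"dy":7.7,"dz":-6.7,"turn":0,"grip":0},
  {"dx":0,"dy":7.3,"dz":-5.8,"turn":0,"grip":0},
  {"dx":0,"dy":6.7,"dz":-4.9,"turn":0,"grip":0},
  {"dx":0,"dy":5.9,"dz":-4.1,"turn":0,"grip":0},
  {"dx":0,"dy":5,"dz":-3.3,"turn":0,"grip":0},
  {"dx":0,"dy":4,"dz":-2.5,"turn":0,"grip":0},
  {"dx":0,"dy":2.9,"dz":-1.8,"turn":0,"grip":0},
  {"dx":0,"dy":1.8,"dz":-1,"turn":0,"grip":0},
  {"dx":0,"dy":0.6,"dz":-0.3,"turn":0,"grip":0},
])

```text
clock: 10.9
tool_pos: [0.5731, -0.0316, 0.236]
eef_rot: [0.753, 0.658, -0.003, -0.002]
contact_force: [7.3, -1.1, -19.5]
opening: 0.112
```

Run:
```python
from h import *
p=snapshot("side");save(p,"l2");s=get_state();print(s["tool_pos"],s["contact_force"],s["opening"])
e=np.array([np.cos(-.135),np.sin(-.135)]);b=s["tool_pos"][:2]@e;print(b-.693,s["tool_pos"][2]-.0318,np.arctan2(s["tool_pos"][2]-.0318,.693-b))
```

```text
[ 0.5731207  -0.03164954  0.23602383] [  7.83896822  -1.08226703 -20.38588907] 0.11548202326815182
-0.120834216004301 0.2042238349058737 1.036520353327473
```

View pics/l2.png

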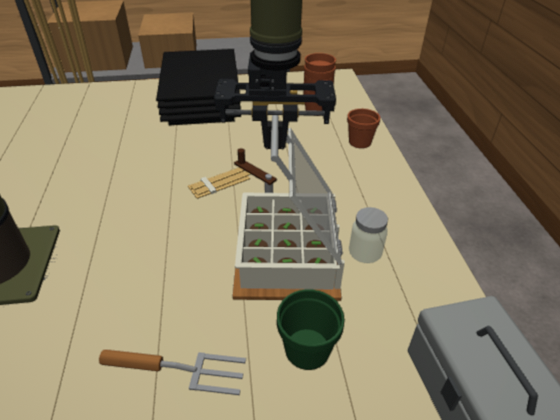

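The lid is at about 1.03 rad, well past halfway. The arm is tugging about 20 N radially, so I'll ease a few mm towards the hinge and hold.

send_rows([
  {"dx":0,"dy":0.7,"dz":1.2,"turn":0,"grip":0},
  {"dx":0,"dy":0.7,"dz":1.2,"turn":0,"grip":0},
  {"dx":0,"dy":0,"dz":0,"turn":0,"grip":0},
  {"dx":0,"dy":0,"dz":0,"turn":0,"grip":0},
  {"dx":0,"dy":0,"dz":0,"turn":0,"grip":0},
  {"dx":0,"dy":0,"dz":0,"turn":0,"grip":0},
  {"dx":0,"dy":0,"dz":0,"turn":0,"grip":0},
  {"dx":0,"dy":0,"dz":0,"turn":0,"grip":0},
  {"dx":0,"dy":0,"dz":0,"turn":0,"grip":0},
  {"dx":0,"dy":0,"dz":0,"turn":0,"grip":0},
  {"dx":0,"dy":0,"dz":0,"turn":0,"grip":0},
  {"dx":0,"dy":0,"dz":0,"turn":0,"grip":0},
  {"dx":0,"dy":0,"dz":0,"turn":0,"grip":0},
  {"dx":0,"dy":0,"dz":0,"turn":0,"grip":0},
  {"dx":0,"dy":0,"dz":0,"turn":0,"grip":0},
  {"dx":0,"dy":0,"dz":0,"turn":0,"grip":0},
  {"dx":0,"dy":0,"dz":0,"turn":0,"grip":0},
  {"dx":0,"dy":0,"dz":0,"turn":0,"grip":0},
  {"dx":0,"dy":0,"dz":0,"turn":0,"grip":0},
  {"dx":0,"dy":0,"dz":0,"turn":0,"grip":0},
])

```text
clock: 12.95
tool_pos: [0.5769, -0.0321, 0.2375]
eef_rot: [0.753, 0.658, -0.0, -0.0]
contact_force: [-4.4, 0.8, 2.2]
opening: 0.113
```

send_rows([
  {"dx":0,"dy":0,"dz":0,"turn":0,"grip":0},
  {"dx":0,"dy":0,"dz":0,"turn":0,"grip":0},
  {"dx":0,"dy":0,"dz":0,"turn":0,"grip":0},
  {"dx":0,"dy":0,"dz":0,"turn":0,"grip":0},
  {"dx":0,"dy":0,"dz":0,"turn":0,"grip":0},
  {"dx":0,"dy":0,"dz":0,"turn":0,"grip":0},
  {"dx":0,"dy":0,"dz":0,"turn":0,"grip":0},
  {"dx":0,"dy":0,"dz":0,"turn":0,"grip":0},
  {"dx":0,"dy":0,"dz":0,"turn":0,"grip":0},
  {"dx":0,"dy":0,"dz":0,"turn":0,"grip":0},
  {"dx":0,"dy":0,"dz":0,"turn":0,"grip":0},
  {"dx":0,"dy":0,"dz":0,"turn":0,"grip":0},
])

```text
clock: 14.15
tool_pos: [0.5769, -0.0321, 0.2375]
eef_rot: [0.753, 0.658, 0.0, -0.0]
contact_force: [-5.4, 0.4, 2.3]
opening: 0.111
```

The lid was held up for about 3.3 s. Lowering slowly.

send_rows([
  {"dx":0,"dy":-0.4,"dz":0,"turn":0,"grip":0},
  {"dx":0,"dy":-0.8,"dz":0,"turn":0,"grip":0},
  {"dx":0,"dy":-1.2,"dz":0.2,"turn":0,"grip":0},
  {"dx":0,"dy":-1.5,"dz":0.4,"turn":0,"grip":0},
  {"dx":0,"dy":-1.6,"dz":0.8,"turn":0,"grip":0},
  {"dx":0,"dy":-1.9,"dz":1.2,"turn":0,"grip":0},
  {"dx":0,"dy":-2.2,"dz":1.4,"turn":0,"grip":0},
  {"dx":0,"dy":-2.5,"dz":1.6,"turn":0,"grip":0},
  {"dx":0,"dy":-2.8,"dz":1.8,"turn":0,"grip":0},
  {"dx":0,"dy":-3.1,"dz":2.1,"turn":0,"grip":0},
  {"dx":0,"dy":-3.3,"dz":2.3,"turn":0,"grip":0},
  {"dx":0,"dy":-3.6,"dz":2.6,"turn":0,"grip":0},
  {"dx":0,"dy":-3.8,"dz":2.8,"turn":0,"grip":0},
  {"dx":0,"dy":-3.9,"dz":3.1,"turn":0,"grip":0},
  {"dx":0,"dy":-4.1,"dz":3.4,"turn":0,"grip":0},
  {"dx":0,"dy":-4.2,"dz":3.6,"turn":0,"grip":0},
  {"dx":0,"dy":-4.3,"dz":3.9,"turn":0,"grip":0},
  {"dx":0,"dy":-4.4,"dz":4.2,"turn":0,"grip":0},
  {"dx":0,"dy":-4.4,"dz":4.4,"turn":0,"grip":0},
])

```text
clock: 16.05
tool_pos: [0.5239, -0.0249, 0.1976]
eef_rot: [0.753, 0.658, 0.001, 0.001]
contact_force: [4.8, -0.6, -8.7]
opening: 0.118
```

send_rows([
  {"dx":0,"dy":-4.1,"dz":4.9,"turn":0,"grip":0},
  {"dx":0,"dy":-4.2,"dz":5,"turn":0,"grip":0},
  {"dx":0,"dy":-4.2,"dz":5.2,"turn":0,"grip":0},
  {"dx":0,"dy":-4.2,"dz":5.4,"turn":0,"grip":0},
  {"dx":0,"dy":-4.2,"dz":5.6,"turn":0,"grip":0},
  {"dx":0,"dy":-4.1,"dz":5.8,"turn":0,"grip":0},
  {"dx":0,"dy":-3.9,"dz":6,"turn":0,"grip":0},
  {"dx":0,"dy":-3.8,"dz":6.1,"turn":0,"grip":0},
  {"dx":0,"dy":-3.6,"dz":6.2,"turn":0,"grip":0},
  {"dx":0,"dy":-3.4,"dz":6.3,"turn":0,"grip":0},
  {"dx":0,"dy":-3.2,"dz":6.4,"turn":0,"grip":0},
  {"dx":0,"dy":-3,"dz":6.4,"turn":0,"grip":0},
  {"dx":0,"dy":-2.8,"dz":6.4,"turn":0,"grip":0},
  {"dx":0,"dy":-2.5,"dz":6.4,"turn":0,"grip":0},
  {"dx":0,"dy":-2.3,"dz":6.4,"turn":0,"grip":0},
  {"dx":0,"dy":-2.1,"dz":6.3,"turn":0,"grip":0},
  {"dx":0,"dy":-1.9,"dz":6.2,"turn":0,"grip":0},
  {"dx":0,"dy":-1.7,"dz":6,"turn":0,"grip":0},
])

```text
clock: 17.85
tool_pos: [0.4645, -0.0168, 0.09]
eef_rot: [0.753, 0.658, -0.0, -0.0]
contact_force: [1.6, -0.4, -2.4]
opening: 0.103
```

Run:
```python
from h import *
s=get_state();e=np.array([np.cos(-.135),np.sin(-.135)]);b=s["tool_pos"][:2]@e;print(b,s["tool_pos"][2],s["contact_force"],s["opening"])
```

```text
0.46255033066303125 0.08998857317402101 [ 1.60045492 -0.43065915 -2.37911563] 0.1029765824636952
```

send_rows([
  {"dx":0,"dy":-1.4,"dz":5.5,"turn":0,"grip":0},
  {"dx":0,"dy":-1.3,"dz":5.3,"turn":0,"grip":0},
  {"dx":0,"dy":-1.1,"dz":5,"turn":0,"grip":0},
  {"dx":0,"dy":-0.9,"dz":5,"turn":0,"grip":0},
  {"dx":0,"dy":-0.7,"dz":4.7,"turn":0,"grip":0},
  {"dx":0,"dy":-0.6,"dz":4.4,"turn":0,"grip":0},
  {"dx":0,"dy":-0.5,"dz":4,"turn":0,"grip":0},
  {"dx":0,"dy":-0.4,"dz":3.7,"turn":0,"grip":0},
  {"dx":0,"dy":-0.3,"dz":3.4,"turn":0,"grip":0},
  {"dx":0,"dy":-0.2,"dz":3,"turn":0,"grip":0},
  {"dx":0,"dy":-0.1,"dz":2.6,"turn":0,"grip":0},
  {"dx":0,"dy":0,"dz":2.2,"turn":0,"grip":0},
  {"dx":0,"dy":0,"dz":1.8,"turn":0,"grip":0},
  {"dx":0,"dy":0,"dz":1.4,"turn":0,"grip":0},
  {"dx":0,"dy":0,"dz":1,"turn":0,"grip":0},
  {"dx":0,"dy":0,"dz":1,"turn":0,"grip":0},
  {"dx":0,"dy":0,"dz":0,"turn":0,"grip":0},
])

```text
clock: 19.55
tool_pos: [0.4564, -0.0157, 0.0363]
eef_rot: [0.753, 0.658, -0.001, -0.001]
contact_force: [-3.7, 0.7, -2.7]
opening: 0.096
```

```bash
cat > chk.py <<'E'
from h import *
s=get_state();e=np.array([np.cos(-.135),np.sin(-.135)]);b=s["tool_pos"][:2]@e;print(s["clock"],b,s["tool_pos"][2],s["contact_force"],s["opening"])
p=snapshot("side");save(p,"chk%d"%int(s["clock"]*100))
d=p["depth"];vs,us=np.nonzero(d>0)
F=f(p);C=np.stack([(us-p["cx"])*d[vs,us]/F,(vs-p["cy"])*d[vs,us]/F,d[vs,us]],1)
W=(C-np.asarray(p["t"]))@np.asarray(p["R"])
e=np.array([np.cos(-.135),np.sin(-.135)]);l=np.array([-e[1],e[0]])
x=W[:,:2]@e-.693;y=W[:,:2]@l-.0427
im=p["img"][vs,us]
br=im.min(1)>100
m=br&(abs(y+.06)<.02)&(W[:,2]>.07)&(W[:,2]<.16)&(x>-.26)&(x<0)
for lo in (-.25,-.24,-.22,-.2,-.195,-.19,-.15,-.1,-.05,-.02):
    k=m&(x>=lo)&(x<lo+.01)
    if k.sum():print(lo,np.percentile(W[k,2],[50,90]).round(4),k.sum())
E
python3 chk.py; ls pics
```

```text
19.55 0.4543484151779788 0.03632948763426246 [-3.67790683  0.66252336 -2.74075475] 0.09556660583025756
-0.25 [0.101  0.1025] 16
-0.24 [0.1025 0.104 ] 49
-0.22 [0.1    0.1016] 31
-0.2 [0.0988 0.1005] 29
-0.195 [0.0832 0.1002] 54
-0.19 [0.0974 0.0995] 75
-0.15 [0.0949 0.0959] 79
-0.1 [0.0926 0.094 ] 78
-0.05 [0.0902 0.0914] 79
-0.02 [0.0892 0.0912] 83
c_side.png
c_top.png
c_wrist.png
chk1955.png
fit_side.png
fit_top.png
l1.png
l2.png
side0.png
top0.png
w1.png
wrist0.png
```

The lid is still about 10 mm up at the bar because the bar shifted a few mm in the grip. Continuing down slowly until it is seated.

send_rows([
  {"dx":0,"dy":0,"dz":1,"turn":0,"grip":0},
  {"dx":0,"dy":0,"dz":1,"turn":0,"grip":0},
  {"dx":0,"dy":0,"dz":1,"turn":0,"grip":0},
  {"dx":0,"dy":0,"dz":1,"turn":0,"grip":0},
  {"dx":0,"dy":0,"dz":1,"turn":0,"grip":0},
  {"dx":0,"dy":0,"dz":1,"turn":0,"grip":0},
  {"dx":0,"dy":0,"dz":1,"turn":0,"grip":0},
  {"dx":0,"dy":0,"dz":1,"turn":0,"grip":0},
  {"dx":0,"dy":0,"dz":1,"turn":0,"grip":0},
  {"dx":0,"dy":0,"dz":0,"turn":0,"grip":0},
])

```text
clock: 20.6
tool_pos: [0.4562, -0.0157, 0.0273]
eef_rot: [0.753, 0.658, -0.001, -0.001]
contact_force: [-5.5, 1.9, -3.2]
opening: 0.105
```

```bash
python3 chk.py
```

```text
20.6 0.45412988821861433 0.027313748607446592 [-5.53345622  1.88694086 -3.19018606] 0.10532795853052106
-0.25 [0.0929 0.0947] 14
-0.24 [0.0935 0.0954] 48
-0.22 [0.0924 0.0934] 28
-0.2 [0.0911 0.0928] 30
-0.195 [0.0838 0.0921] 50
-0.19 [0.0905 0.0928] 69
-0.15 [0.089  0.0903] 79
-0.1 [0.0893 0.0907] 75
-0.05 [0.0887 0.09  ] 81
-0.02 [0.0886 0.0907] 84
```

send_rows([
  {"dx":0,"dy":0,"dz":0.7,"turn":0,"grip":0},
  {"dx":0,"dy":0,"dz":0.7,"turn":0,"grip":0},
  {"dx":0,"dy":0,"dz":0.6,"turn":0,"grip":0},
  {"dx":0,"dy":0,"dz":0,"turn":0,"grip":0},
  {"dx":0,"dy":0,"dz":0,"turn":0,"grip":0},
])

```text
clock: 21.15
tool_pos: [0.4562, -0.0157, 0.0254]
eef_rot: [0.753, 0.658, -0.001, -0.001]
contact_force: [-5.3, 1.7, -2.6]
opening: 0.1
```

```bash
python3 chk.py
```

```text
21.15 0.45412384808340384 0.025398134924256154 [-5.31773015  1.67606338 -2.62044853] 0.09969799780090519
-0.25 [0.0911 0.0922] 17
-0.24 [0.0917 0.0934] 48
-0.22 [0.0905 0.0916] 25
-0.2 [0.0903 0.0917] 35
-0.195 [0.085  0.0911] 52
-0.19 [0.0891 0.0909] 68
-0.15 [0.0882 0.0893] 80
-0.1 [0.088  0.0892] 77
-0.05 [0.0881 0.0895] 77
-0.02 [0.0887 0.0907] 83
```

send_rows([
  {"dx":0,"dy":0,"dz":0.7,"turn":0,"grip":0},
  {"dx":0,"dy":0,"dz":0.7,"turn":0,"grip":0},
  {"dx":0,"dy":0,"dz":0.6,"turn":0,"grip":0},
  {"dx":0,"dy":0,"dz":0,"turn":0,"grip":0},
  {"dx":0,"dy":0,"dz":0,"turn":0,"grip":0},
])

```text
clock: 21.7
tool_pos: [0.4562, -0.0157, 0.024]
eef_rot: [0.753, 0.658, -0.001, -0.001]
contact_force: [-5.8, 1.7, 6.0]
opening: 0.099
```

```bash
python3 chk.py
```

```text
21.7 0.45412575837494684 0.023999515701066287 [-5.78935569  1.65840115  6.01555846] 0.09927570832570941
-0.25 [0.0899 0.0915] 15
-0.24 [0.0909 0.0926] 50
-0.22 [0.0892 0.0907] 30
-0.2 [0.0893 0.0907] 34
-0.195 [0.0852 0.0904] 53
-0.19 [0.0888 0.0905] 70
-0.15 [0.0875 0.0889] 83
-0.1 [0.0877 0.0893] 76
-0.05 [0.0882 0.0892] 84
-0.02 [0.0886 0.0901] 84
```

The vertical force flipped to +6 N, so the lid is seated. Opening and rising.

send_rows([
  {"dx":0,"dy":0,"dz":0,"turn":0,"grip":0.2},
  {"dx":0,"dy":0,"dz":0,"turn":0,"grip":0.35},
  {"dx":0,"dy":0,"dz":0,"turn":0,"grip":0.45},
  {"dx":0,"dy":0,"dz":0,"turn":0,"grip":0.45},
  {"dx":0,"dy":0,"dz":-5,"turn":0,"grip":0.45},
  {"dx":0,"dy":0,"dz":-15,"turn":0,"grip":0.45},
  {"dx":0,"dy":0,"dz":-25,"turn":0,"grip":0.45},
  {"dx":0,"dy":0,"dz":-25,"turn":0,"grip":0.45},
  {"dx":0,"dy":0,"dz":-25,"turn":0,"grip":0.45},
  {"dx":0,"dy":0,"dz":-20,"turn":0,"grip":0.45},
  {"dx":0,"dy":0,"dz":-10,"turn":0,"grip":0.45},
  {"dx":0,"dy":0,"dz":0,"turn":0,"grip":0.45},
])

```text
clock: 22.95
tool_pos: [0.4583, -0.0159, 0.1496]
eef_rot: [0.753, 0.658, 0.001, 0.001]
contact_force: [-0.4, -0.5, 0.4]
opening: 0.449
```

```bash
python3 chk.py; ls pics|grep chk
python3 - <<'E'
from h import *
e=np.array([np.cos(-.135),np.sin(-.135)]);l=np.array([-e[1],e[0]])
for n in("side","top","wrist"):
    p=snapshot(n);save(p,"k_"+n)
    r=regions_of(p,"catch_knob")
    for k in r[:1]:
        kc=cloud(p,k["pixels"]);kt=kc[kc[:,2]>.134]
        if len(kt): print(n,k["score"],len(kt),kt.mean(0).round(4),np.percentile(kt,[2,98],axis=0).round(4).tolist(),"tray a,l",kt.mean(0)[:2]@e,kt.mean(0)[:2]@l)
s=get_state()["tool_pos"];print(s,s[:2]@e,s[:2]@l)
E
```

```text
22.95 0.4562440650664698 0.1496141591941846 [-0.36605001 -0.47991547  0.41116717] 0.4485334088260699
-0.25 [0.0898 0.0921] 16
-0.24 [0.0915 0.0932] 46
-0.22 [0.0897 0.0912] 25
-0.2 [0.09   0.0921] 31
-0.195 [0.0864 0.0913] 50
-0.19 [0.0892 0.0911] 70
-0.15 [0.0879 0.0894] 84
-0.1 [0.0883 0.0896] 78
-0.05 [0.0883 0.0895] 82
-0.02 [0.0884 0.0904] 82
chk1955.png
chk2060.png
chk2115.png
chk2170.png
chk2295.png
side 0.76 40 [0.523  0.1199 0.1599] [[0.5157, -0.0602, 0.1351], [0.5356, 0.165, 0.2815]] tray a,l 0.5021229333538665 0.18920279215338645
top 0.58 34 [0.5198 0.1591 0.1388] [[0.5123, 0.1527, 0.1344], [0.5274, 0.1661, 0.1449]] tray a,l 0.4936548174946538 0.22761950683412027
[ 0.45686351 -0.01586049  0.14775574] 0.4548413317657945 0.04577322641899432
```

The lid is shut (bar top 91.5 mm, as at the start). Now above the knob.

send_rows([
  {"dx":10,"dy":2,"dz":0,"turn":0,"grip":0.45},
  {"dx":20,"dy":4,"dz":0,"turn":0,"grip":0.45},
  {"dx":25,"dy":5,"dz":0,"turn":0,"grip":0.45},
  {"dx":25,"dy":5,"dz":0,"turn":0,"grip":0.45},
  {"dx":25,"dy":5,"dz":0,"turn":0,"grip":0.45},
  {"dx":25,"dy":5,"dz":0,"turn":0,"grip":0.45},
  {"dx":25,"dy":5,"dz":0,"turn":0,"grip":0.45},
  {"dx":18,"dy":4,"dz":0,"turn":0,"grip":0.45},
  {"dx":8,"dy":2,"dz":0,"turn":0,"grip":0.45},
  {"dx":0,"dy":0,"dz":0,"turn":0,"grip":0.45},
])

```text
clock: 24.3
tool_pos: [0.5184, 0.1601, 0.1482]
eef_rot: [0.752, 0.659, 0.0, -0.0]
contact_force: [0.5, -0.4, 0.5]
opening: 0.448
```

Run:
```python
from h import *
e=np.array([np.cos(-.135),np.sin(-.135)]);l=np.array([-e[1],e[0]])
s=get_state()["tool_pos"];print(s,s[:2]@e,s[:2]@l)
p=snapshot("side");save(p,"k2s");im=cv2.imread("pics/k2s.png")
cv2.imwrite("pics/k2s.png",cv2.resize(im[60:210,150:350],None,fx=4,fy=4,interpolation=cv2.INTER_CUBIC))
p=snapshot("wrist");save(p,"k2w")
```

```text
[0.51839715 0.16014134 0.14816445] 0.49212694786679634 0.22845550458698258
```

View pics/k2s.png

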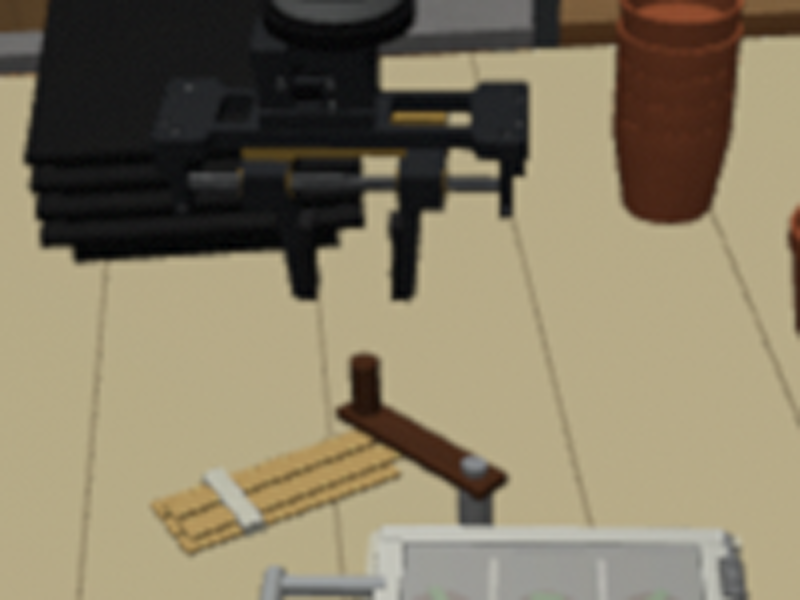

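View pics/k2w.png

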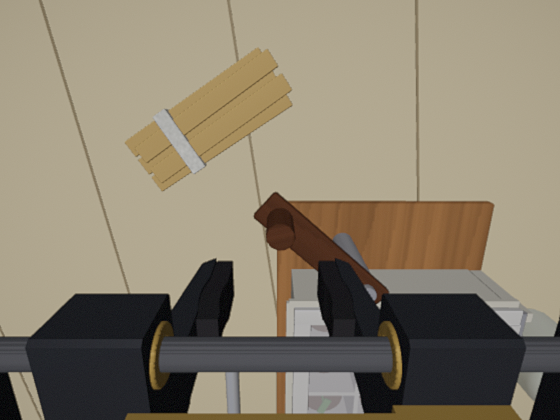

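Side view: knob top at (364,360) in the crop, between and below the open fingers. Wrist view: knob at (281,222), with the jaw centre at about 275. I'll shift 1.5 mm, go down 74 mm, and close lightly.

send_rows([
  {"dx":-1,"dy":1.5,"dz":5,"turn":0,"grip":0.45},
  {"dx":0,"dy":0,"dz":12,"turn":0,"grip":0.45},
  {"dx":0,"dy":0,"dz":14,"turn":0,"grip":0.45},
  {"dx":0,"dy":0,"dz":14,"turn":0,"grip":0.45},
  {"dx":0,"dy":0,"dz":12,"turn":0,"grip":0.45},
  {"dx":0,"dy":0,"dz":10,"turn":0,"grip":0.45},
  {"dx":0,"dy":0,"dz":6,"turn":0,"grip":0.45},
  {"dx":0,"dy":0,"dz":0,"turn":0,"grip":0.45},
  {"dx":0,"dy":0,"dz":0,"turn":0,"grip":0.3},
  {"dx":0,"dy":0,"dz":0,"turn":0,"grip":0.1},
  {"dx":0,"dy":0,"dz":0,"turn":0,"grip":0.1},
  {"dx":0,"dy":0,"dz":0,"turn":0,"grip":0.1},
  {"dx":0,"dy":0,"dz":0,"turn":0,"grip":0.1},
], force=8)

```text
clock: 25.7
tool_pos: [0.5204, 0.1573, 0.076]
eef_rot: [0.753, 0.658, 0.001, 0.0]
contact_force: [0.5, 0.3, 1.9]
opening: 0.203
```

Run:
```python
from h import *
e=np.array([np.cos(-.135),np.sin(-.135)]);l=np.array([-e[1],e[0]])
s=get_state();t=s["tool_pos"];a,b=t[:2]@e,t[:2]@l;print(t,a,b,s["opening"]*88,s["contact_force"])
print("rel pivot",a-.557,b-.1727,np.hypot(a-.557,b-.1727),np.arctan2(-(a-.557),-(b-.1727)))
th=2.26*(1+np.cos(np.pi*np.arange(0,37)/36))/2
x=-.085*np.sin(th);y=-.085*np.cos(th)
print([(round(float(q)*1000,1),round(float(r)*1000,1)) for q,r in zip(np.diff(y),np.diff(x))])
p=snapshot("side");save(p,"k3s");im=cv2.imread("pics/k3s.png")
cv2.imwrite("pics/k3s.png",cv2.resize(im[60:210,150:350],None,fx=4,fy=4,interpolation=cv2.INTER_CUBIC))
```

```text
[0.52044626 0.15732927 0.07600012] 0.4945358955123418 0.22594480772597042 17.850262101526436 [0.53918746 0.31188988 1.88873714]
rel pivot -0.06246410448765827 0.05324480772597043 0.0820778526718423 2.276685821379004
[(-0.3, -0.2), (-0.9, -0.7), (-1.4, -1.1), (-2.0, -1.5), (-2.6, -1.8), (-3.3, -2.1), (-3.9, -2.2), (-4.6, -2.2), (-5.2, -2.2), (-5.9, -2.0), (-6.4, -1.6), (-7.0, -1.2), (-7.4, -0.6), (-7.7, 0.1), (-7.9, 0.8), (-8.0, 1.6), (-7.9, 2.4), (-7.7, 3.2), (-7.4, 3.9), (-6.9, 4.6), (-6.3, 5.2), (-5.7, 5.6), (-5.0, 5.9), (-4.2, 6.1), (-3.5, 6.1), (-2.8, 6.0), (-2.2, 5.8), (-1.7, 5.4), (-1.2, 5.0), (-0.8, 4.4), (-0.5, 3.8), (-0.3, 3.2), (-0.1, 2.5), (-0.1, 1.8), (-0.0, 1.1), (-0.0, 0.4)]
```

View pics/k3s.png

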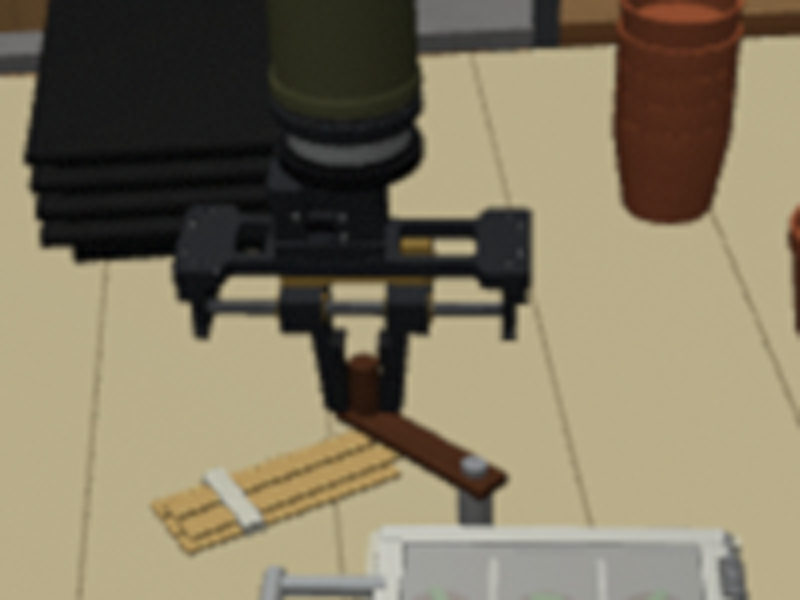

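The knob is held (17.9 mm opening). Swinging along the arc, with the tips raised 2 mm.

send_rows([
  {"dx":-0.6,"dy":-0.5,"dz":-2,"turn":0,"grip":0.1},
  {"dx":-1.4,"dy":-1.1,"dz":0,"turn":0,"grip":0.1},
  {"dx":-2.2,"dy":-1.7,"dz":0,"turn":0,"grip":0.1},
  {"dx":-3,"dy":-2,"dz":0,"turn":0,"grip":0.1},
  {"dx":-3.6,"dy":-2.2,"dz":0,"turn":0,"grip":0.1},
  {"dx":-4.2,"dy":-2.4,"dz":0,"turn":0,"grip":0.1},
  {"dx":-4.6,"dy":-2.2,"dz":0,"turn":0,"grip":0.1},
  {"dx":-5.2,"dy":-2.2,"dz":0,"turn":0,"grip":0.1},
  {"dx":-5.9,"dy":-2,"dz":0,"turn":0,"grip":0.1},
  {"dx":-6.4,"dy":-1.6,"dz":0,"turn":0,"grip":0.1},
  {"dx":-7,"dy":-1.2,"dz":0,"turn":0,"grip":0.1},
  {"dx":-7.4,"dy":-0.6,"dz":0,"turn":0,"grip":0.1},
  {"dx":-7.7,"dy":0.1,"dz":0,"turn":0,"grip":0.1},
])

```text
clock: 27.05
tool_pos: [0.4911, 0.1007, 0.0776]
eef_rot: [0.753, 0.658, -0.001, -0.001]
contact_force: [-1.9, 1.3, 2.3]
opening: 0.198
```

```bash
cat > st.py <<'E'
from h import *
e=np.array([np.cos(-.135),np.sin(-.135)]);l=np.array([-e[1],e[0]])
s=get_state();t=s["tool_pos"];a,b=t[:2]@e,t[:2]@l
F=s["contact_force"];print(s["clock"],"rel pivot",(a-.557).round(4),(b-.1727).round(4),"F a,l,z",F[:2]@e,F[:2]@l,F[2],s["opening"]*88,t[2],"th",np.arctan2(-(a-.557),-(b-.1727)),np.hypot(a-.557,b-.1727))
E
python3 st.py
```

```text
27.05 rel pivot -0.0839 -0.0068 F a,l,z -2.112992627428537 1.0725671605463465 2.2593570951428026 17.407738361579725 0.07759722437851321 th 1.4897137150869733 0.08416232104626764
```

send_rows([
  {"dx":-7.5,"dy":0.8,"dz":0,"turn":0,"grip":0.1},
  {"dx":-7.5,"dy":1.6,"dz":0,"turn":0,"grip":0.1},
  {"dx":-7.5,"dy":2.4,"dz":0,"turn":0,"grip":0.1},
  {"dx":-7.5,"dy":3.2,"dz":0,"turn":0,"grip":0.1},
  {"dx":-7.2,"dy":3.9,"dz":0,"turn":0,"grip":0.1},
  {"dx":-6.9,"dy":4.6,"dz":0,"turn":0,"grip":0.1},
  {"dx":-6.3,"dy":5.2,"dz":0,"turn":0,"grip":0.1},
  {"dx":-5.7,"dy":5.6,"dz":0,"turn":0,"grip":0.1},
  {"dx":-5,"dy":5.9,"dz":0,"turn":0,"grip":0.1},
  {"dx":-4.2,"dy":6.1,"dz":0,"turn":0,"grip":0.1},
  {"dx":-3.5,"dy":6.1,"dz":0,"turn":0,"grip":0.1},
  {"dx":-2.8,"dy":6,"dz":0,"turn":0,"grip":0.1},
  {"dx":-2.2,"dy":5.8,"dz":0,"turn":0,"grip":0.1},
  {"dx":-1.7,"dy":5.4,"dz":0,"turn":0,"grip":0.1},
  {"dx":-1.2,"dy":5,"dz":0,"turn":0,"grip":0.1},
  {"dx":-0.8,"dy":4.4,"dz":0,"turn":0,"grip":0.1},
  {"dx":-0.5,"dy":3.5,"dz":0,"turn":0,"grip":0.1},
  {"dx":0,"dy":2,"dz":0,"turn":0,"grip":0.1},
  {"dx":0,"dy":1,"dz":0,"turn":0,"grip":0.1},
])

```text
clock: 28.95
tool_pos: [0.5542, -0.0015, 0.0766]
eef_rot: [0.757, 0.654, -0.009, 0.003]
contact_force: [-6.5, -21.2, 0.9]
opening: 0.135
```

```bash
python3 st.py
```

```text
28.95 rel pivot -0.0077 -0.0996 F a,l,z -3.6363936833101196 -21.881428414536376 0.9015091063348052 11.841395104748472 0.07655662688936345 th 0.07672977404659781 0.09988067786793943
```

The tool overran about 10 mm along −y (lag I did not count), and the pads are slipping off the knob's round. I'll look.

Run:
```python
from h import *
p=snapshot("side");save(p,"k4s");im=cv2.imread("pics/k4s.png")
cv2.imwrite("pics/k4s.png",cv2.resize(im[90:240,170:370],None,fx=4,fy=4,interpolation=cv2.INTER_CUBIC))
```

```text
(no output)
```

View pics/k4s.png

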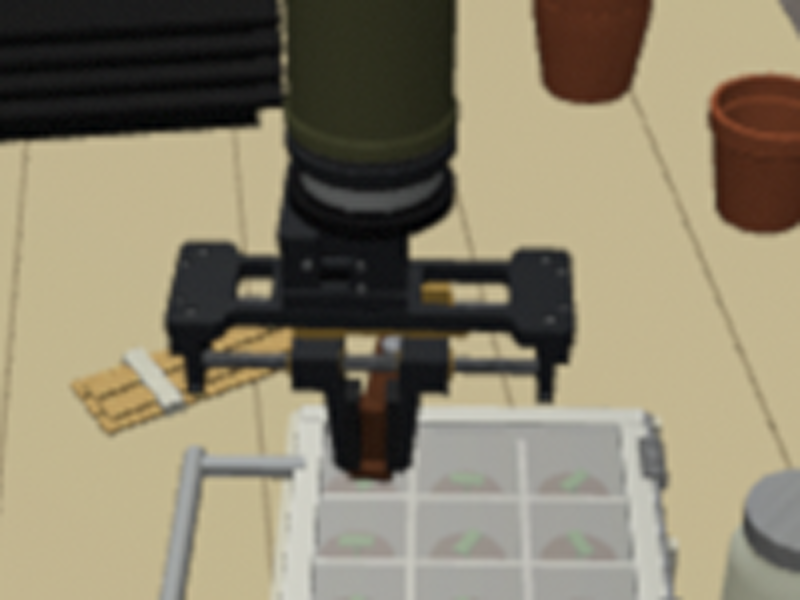

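The catch is nearly across but about 0.1 rad short. I'll open to release the pinch, recentre along tool x, close lightly, and push to the stop.

send_rows([
  {"dx":0,"dy":0,"dz":0,"turn":0,"grip":0.2},
  {"dx":0,"dy":0,"dz":0,"turn":0,"grip":0.35},
  {"dx":0,"dy":0,"dz":0,"turn":0,"grip":0.35},
  {"dx":0,"dy":0,"dz":0,"turn":0,"grip":0.35},
])

```text
clock: 29.4
tool_pos: [0.5603, 0.0139, 0.0776]
eef_rot: [0.753, 0.658, 0.001, 0.0]
contact_force: [0.5, -0.7, 0.4]
opening: 0.353
```

```bash
python3 st.py
```

```text
29.4 rel pivot -0.0036 -0.0835 F a,l,z 0.5757899401013923 -0.6183511756223943 0.41769903290765137 31.040321906856448 0.07758132211391058 th 0.04347261718793989 0.08361412142644983
```

send_rows([
  {"dx":0,"dy":0,"dz":0,"turn":0,"grip":0.25},
  {"dx":0,"dy":0,"dz":0,"turn":0,"grip":0.22},
  {"dx":0,"dy":1,"dz":0,"turn":0,"grip":0.22},
  {"dx":0,"dy":1,"dz":0,"turn":0,"grip":0.22},
  {"dx":0,"dy":1,"dz":0,"turn":0,"grip":0.22},
  {"dx":0,"dy":1,"dz":0,"turn":0,"grip":0.22},
  {"dx":0,"dy":0,"dz":0,"turn":0,"grip":0.22},
], force=5)

```text
clock: 30.1
tool_pos: [0.5638, 0.0128, 0.0775]
eef_rot: [0.753, 0.658, 0.0, 0.0]
contact_force: [-0.5, 0.0, -0.5]
opening: 0.224
```

```bash
python3 st.py
```

```text
30.1 rel pivot -0.0 -0.0841 F a,l,z -0.4960965759414189 -0.025833519979325096 -0.4811746996554749 19.728464176798816 0.07749214694314369 th 0.00016324668921124838 0.08413207286357526
```

No stop force yet; pushing on gently.

send_rows([
  {"dx":0,"dy":1,"dz":0,"turn":0,"grip":0.22},
  {"dx":0,"dy":1,"dz":0,"turn":0,"grip":0.22},
  {"dx":0,"dy":0,"dz":0,"turn":0,"grip":0.22},
])

```text
clock: 30.4
tool_pos: [0.5657, 0.0126, 0.0775]
eef_rot: [0.753, 0.658, 0.0, 0.0]
contact_force: [-0.3, -1.1, 1.0]
opening: 0.222
```

```bash
python3 st.py
```

```text
30.4 rel pivot 0.0019 -0.0841 F a,l,z -0.10277697267789201 -1.1508387388755987 0.9807318862854 19.564901856087346 0.07747287956244438 th -0.022588110005299953 0.08411759836767875
```

send_rows([
  {"dx":0,"dy":1,"dz":0,"turn":0,"grip":0.22},
  {"dx":0,"dy":1,"dz":0,"turn":0,"grip":0.22},
  {"dx":0,"dy":0,"dz":0,"turn":0,"grip":0.22},
])

```text
clock: 30.7
tool_pos: [0.5658, 0.0125, 0.0773]
eef_rot: [0.753, 0.658, -0.001, -0.001]
contact_force: [-5.1, -0.6, 3.3]
opening: 0.22
```

```bash
python3 st.py
python3 - <<'E'
from h import *
p=snapshot("side");save(p,"k5s");im=cv2.imread("pics/k5s.png")
cv2.imwrite("pics/k5s.png",cv2.resize(im[90:240,170:370],None,fx=4,fy=4,interpolation=cv2.INTER_CUBIC))
E
```

```text
30.7 rel pivot 0.002 -0.0842 F a,l,z -4.983186412304139 -1.2603416549760398 3.2897825673413568 19.3885878326629 0.07730198599841576 th -0.023662189484822925 0.08418037769529288
```

View pics/k5s.png

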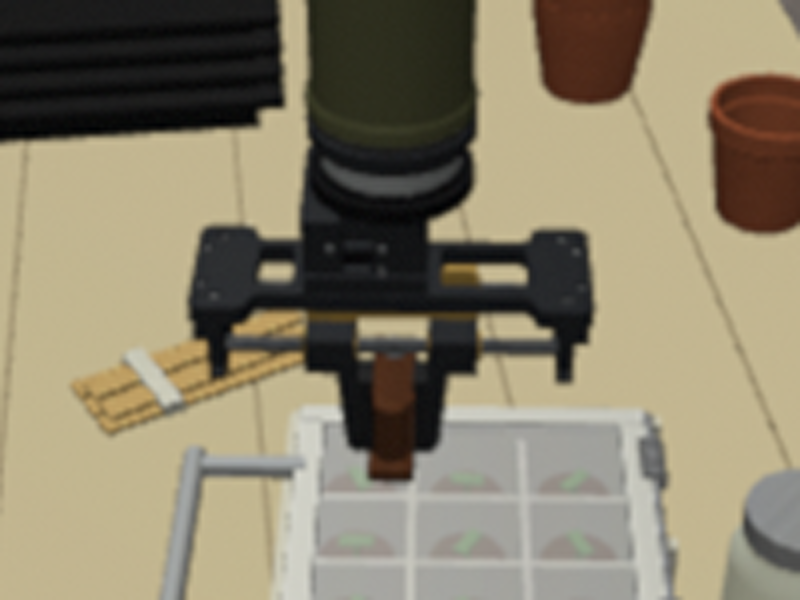

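Tool motion stopped and a −5 N reaction appeared, so the catch is at its stop. Backing off, opening evenly, and rising.

send_rows([
  {"dx":0,"dy":-1.2,"dz":0,"turn":0,"grip":0.25},
  {"dx":0,"dy":0,"dz":0,"turn":0,"grip":0.4},
  {"dx":0,"dy":0,"dz":0,"turn":0,"grip":0.4},
  {"dx":0,"dy":0,"dz":0,"turn":0,"grip":0.4},
  {"dx":0,"dy":0,"dz":-5,"turn":0,"grip":0.4},
  {"dx":0,"dy":0,"dz":-15,"turn":0,"grip":0.4},
  {"dx":0,"dy":0,"dz":-25,"turn":0,"grip":0.4},
  {"dx":0,"dy":0,"dz":-30,"turn":0,"grip":0.4},
  {"dx":0,"dy":0,"dz":-30,"turn":0,"grip":0.4},
  {"dx":0,"dy":-30,"dz":-20,"turn":0,"grip":0.4},
  {"dx":0,"dy":-40,"dz":0,"turn":0,"grip":0.4},
  {"dx":0,"dy":-40,"dz":0,"turn":0,"grip":0.4},
  {"dx":0,"dy":-30,"dz":0,"turn":0,"grip":0.4},
  {"dx":0,"dy":0,"dz":0,"turn":0,"grip":0.4},
])

```text
clock: 32.15
tool_pos: [0.4228, 0.0315, 0.2029]
eef_rot: [0.753, 0.658, -0.002, -0.001]
contact_force: [0.2, -0.5, -0.9]
opening: 0.399
```

```bash
python3 - <<'E'
from h import *
e=np.array([np.cos(-.135),np.sin(-.135)]);l=np.array([-e[1],e[0]])
print(get_state()["tool_pos"],get_state()["contact_force"])
for n in("side","top"):
    p=snapshot(n);save(p,"f_"+n)
    u=proj(p,[.59,-.0,.09]).astype(int);im=cv2.imread(f"pics/f_{n}.png")
    cv2.imwrite(f"pics/f_{n}_z.png",cv2.resize(im[max(u[1]-75,0):u[1]+75,u[0]-100:u[0]+100],None,fx=4,fy=4,interpolation=cv2.INTER_CUBIC))
    d=p["depth"];vs,us=np.nonzero(d>0);F=f(p)
    C=np.stack([(us-p["cx"])*d[vs,us]/F,(vs-p["cy"])*d[vs,us]/F,d[vs,us]],1);W=(C-np.asarray(p["t"]))@np.asarray(p["R"])
    a=W[:,:2]@e-.557;y=W[:,:2]@l-.1727;im=p["img"][vs,us].astype(int)
    m=(W[:,2]>.099)&(W[:,2]<.11)&(abs(a)<.05)&(y<.02)&(y>-.11)&(im.max(1)<110)
    if m.sum()>10: print(n,m.sum(),"bar fit slope",np.polyfit(y[m],a[m],1),W[m,2].mean(),y[m].min(),y[m].max())
    k=(W[:,2]>.134)&(W[:,2]<.15)&(abs(a)<.03)&(abs(y+.085)<.03)
    print(" knob",k.sum(),a[k].mean().round(4),y[k].mean().round(4))
    for t in("green_pot","fork","markers","seed_jar"):
        r=regions_of(p,t)
        if r: print(t,round(r[0]["score"],2),r[0]["extent"])
E
python3 chk.py
```

```text
[0.42281176 0.03152944 0.20285218] [ 0.16545137 -0.52382168 -0.93676065]
side 232 bar fit slope [0.00580718 0.00187027] 0.10574379505665475 -0.10101764486935175 0.01135375982964451
 knob 53 0.0025 -0.0874
green_pot 0.82 [272.9, 292.7, 347.9, 371.1]
fork 0.67 [101.4, 349.7, 245.0, 394.3]
markers 0.93 [190.8, 167.9, 248.6, 198.1]
seed_jar 0.79 [349.1, 211.2, 385.5, 262.9]
top 196 bar fit slope [-0.11433835 -0.00033195] 0.10512260862707075 -0.09862771713938526 0.013783860760449212
 knob 26 0.0021 -0.0859
green_pot 0.58 [344.7, 182.7, 387.3, 221.1]
fork 0.65 [351.7, 247.5, 383.3, 333.6]
markers 0.59 [168.4, 229.8, 205.2, 277.8]
seed_jar 0.77 [273.5, 130.7, 299.5, 160.8]
32.65 0.420014459623991 0.20236285483435623 [-1.22902897 -0.16120975 -0.10173786] 0.3963868715409659
-0.25 [0.0903 0.0919] 16
-0.24 [0.0917 0.0934] 47
-0.22 [0.0896 0.0914] 25
-0.2 [0.0902 0.0924] 33
-0.195 [0.0862 0.0914] 52
-0.19 [0.0889 0.0914] 73
-0.15 [0.0881 0.0892] 85
-0.1 [0.0882 0.0894] 75
-0.05 [0.0882 0.0895] 83
-0.02 [0.0886 0.0901] 83
```

View pics/f_side_z.png

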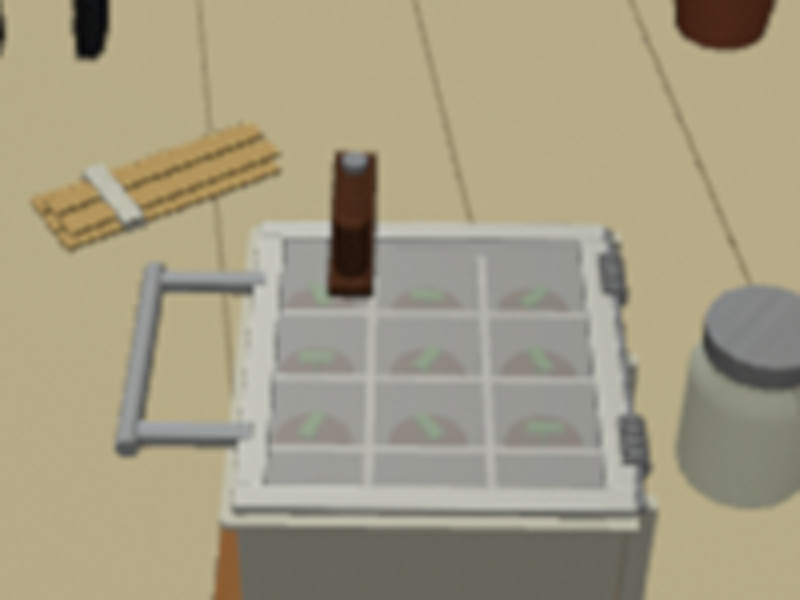

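View pics/f_top.png

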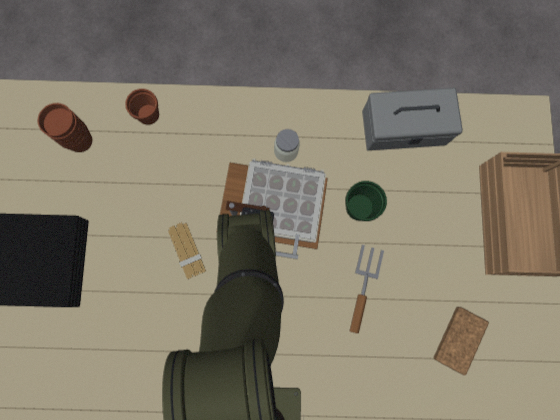

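The side view shows the catch across the shut lid, square within 0.01 rad, with the gripper clear. The top fit disagrees (−0.11), but the dark arm contaminates it there; the top knob position, y −0.086, agrees. The other items are in the same places. Handing in.

```bash
python3 -c "
from plant import finish_job;print(finish_job())"
```

```text
the job is handed in; nothing more can be done
None
```

I lifted the lid to about 1.03 rad (halfway is 0.785) and held it there about 3.3 s. I let it down over about 7.5 s until it seated, shown by a +6 N reaction and the handle bar's top back at 91–92 mm. Then I swung the catch across until its stop pushed back at 5 N, released it, and moved clear. The job was handed in at about 33 s.

**Last checks**
- **Lid:** shut.
- **Catch:** square to the tray's side within about 0.01 rad in the side view. The top-view bar fit disagreed, at −0.11 rad. I put that down to the arm partly covering the bar, because the knob's position agreed in both views.
- **Other items:** the pot, fork, markers and jar looked unmoved in the final views; I did not measure them against the start.
- **Gripper:** touching nothing.

**What went wrong on the way**
- **Hand height:** the hand sits about 40 mm higher than its reported position. The first grasp closed above the bar without touching it, and I corrected for the offset.
- **Lift:** the arm tugged on the lid with about 20 N at the top before I eased it.
- **Catch:** the pads slid partly off the knob near the end of the swing (about 22 N). I opened, recentred and finished the push gently.

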